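# Clamp the display plinth down with the F-clamp

### The arm

A 7-joint arm with a two-finger parallel gripper is mounted at the origin on the work surface. World frame = base frame: x ahead of the robot, y to its left, z up, the work surface at z = 0. Lengths are in m, angles in rad, forces in N, time in s.
With the tool pointing down it reaches from about 0.35 to 0.9 m from the base axis. Payload 7.2 kg.
Tool frame: the origin (TCP) lies at the very end of the fingers, on their centre line; the grasp point (between the pads) lies 19 mm behind it; y points along the fingers, z is the direction in which the jaws open and shut, and the axes are right-handed (so a half turn about y gives the same grasp; the last joint's range is limited). The gripper opens to 85 mm and grips with 20 to 120 N. Pads are 22 mm wide; open, the fingers measure 114 mm over their backs; the gripper's body (76 mm by 85 mm) begins 54 mm behind the grasp point. The pads swing forward as they close: fully open they stand 13 mm farther back than shut.
Start: joints at [1.186, 0.411, -0.013, 1.596, 0.006, 1.134, -0.082], TCP at [0.195, -0.594, 0.231] pointing down, gripper open.
Joint ranges: [-2.95, 2.95], [-0.29, 1.99], [-1.47, 1.44], [0.14, 2.54], [-1.03, 4.17], [0.13, 1.85], [-2.86, 2.86]. Speed limits (rad/s): [2.39, 2.39, 3.01, 3.01, 3.14, 3.14, 3.14].

### API

Orientations are given as a unit quaternion [x, y, z, w].
In Python, from station import bot, get_image, camera_params gives the robot as it stands.
- The arm moves only by the tool arm_command, never from a script. Its argument "commands" is a list of rows, each an object with "dp": the shift along the world's x, y, z in mm, a list of three; "twist": the turn about the world's z in rad; "jaw": the closure, from 0 (fully open) to 1 (shut). In form: [{"dp": [x, y, z], "twist": twist, "jaw": jaw}, ...]. A call has exactly 8 rows; each row shifts and turns the commanded pose from where the row before left it; what a row does not reach is not made up. A row lasts 1/12 s, in which the tool goes at most 41.7 mm and 7.16 degrees, less where a joint would pass 70% of its speed; a pose out of reach is approached as far as the arm can. A call is refused whole if a number of a shift passes 41.7 or a number of a turn 0.125, either way. A call with a gripper value outside its range is refused whole. The fingers move at their own pace and stop on an object; the grip force is fixed at half the most. Time passes only in rows, so rows that do not move let the fingers close, or fill a call up. It gives the time, the measured TCP pose, the force and the opening at its end, in the units of the state.
- bot.get_state(): the state, without advancing time (a new reading comes with each control period).
- get_image(name): name is "scene" or "top"; returns the picture (420x560x3 uint8, red, green, blue); there is no depth.
- camera_params(name): a dict with "intrinsics" (3x3 intrinsics, pixels), "rvec" (rotation vector, rad) and "tvec" (3), from world to camera coordinates, as OpenCV has them. Camera axes: x right, y down, z forward; pixel columns grow to the right and rows downward; lengths in m; the calibration is good to about 2 mm. A picture is of the moment at which its call begins. camera_params takes no time and is no camera call.
- bot.finish_job(): hands the job in, once; it reports no verdict.
The state is a dict: "time": time; "joint_positions": joint angles; "qvel": joint speeds; "joint_torque": joint torques, N m; "tcp_pos": TCP position; "tcp_rot": TCP orientation; "force": force on the tool from outside, world axes, zero at the start; "wrist_torque": the same for the moment, N m; "grip_width": finger opening in m.
Only numpy, scipy, OpenCV 4.12 (cv2) and the standard library are available. Lean on these libraries where they do the work, as an engineer would, in place of code of your own. Each camera call takes 0.05 s, during which the arm holds its last target. There are 200 camera calls.

### The job

Clamp the dark wooden display plinth down on the hobby board, ready for drilling: with a light push, never forcing it, slide the F-clamp's jaw down its bar until the foot bears on the plinth and the jaw cocks and bites on the bar, then screw the wooden handle tight, clockwise, about half a turn past that - firm, but not so hard that it crushes the wood - and let go. Leave the plinth where it lies and the things around the board alone.

Things in the scene. Friction and masses are not known exactly. Their poses are not given: they have to be found in the camera images.
- board: plywood hobby board 200 x 220 mm on two runners, screwed to the table; origin on the table under its centre, its top 52 mm above, z up. Its x axis points from the screw towards the clamp's bar: the upright steel bar (20 mm along this x, 8 mm across) stands at x = +110, y = 0 and ends 186 mm above the table; the screw stands at x = +30, y = 0.
- plinth: dark wooden display plinth lying loose on the board under the clamp's foot: a base 110 x 110 x 22 mm with a step 88 x 88 mm on top. Plinths differ: the step is 14 to 26 mm high, so 36 to 48 mm in all, and this one has not been measured. Origin at the centre of the base's underside, z up
- jaw: the clamp's sliding jaw, dark cast metal: a sleeve round the bar (44 mm high) and an arm to a threaded boss with the screw, 80 mm from the bar. Origin on the bar's axis at mid sleeve; x points away from the screw, z up the bar. Pushed down close to the bar it slides (5 to 10 N); pushed out by the screw it jams. Left alone it hangs where it is. It starts with the foot 10 to 36 mm above the plinth.
- sleeve_top (a point): middle of the sleeve's flat top face, on the bar's axis. The face is 34 mm wide across the clamp and reaches 22 mm behind and 19 mm before this point (before = towards the screw); the bar sticks up through it, leaving a shoulder 13 mm wide on either side of the bar to push on. With the jaw down on the plinth the bar stands 30 to 45 mm proud of this point, depending on the plinth.
- jaw_tilt (a joint): how far the jaw is cocked on the bar in the clamp's plane, rad (single readings are noisy, about 0.01): -0.027 with the free end sagging (loose), +0.027 or more when the foot bears on the work and the jaw has tilted up and bites on the bar. It swings over in the last 4 to 5 mm of the slide; then the jaw stops dead, so come onto it slowly.
- foot: round steel swivel foot (24 mm across) at the lower end of the screw; origin at the centre of its underside, which bears on the plinth; it does not turn with the screw
- handle (a point): a point on the axis of the round wooden screw handle (28 mm across, 84 mm long, upright to within 3 degrees), 26 mm below its top and 115 mm above the foot's underside: a good height to grip it from above
- screw (a joint): turn of the screw, rad, growing clockwise seen from above (tightening); 4 mm down per full turn. Once the jaw bites (5 to 20 N under the foot), each further radian adds about 20 N. Turning takes about 0.06 N m when loose and roughly 0.3 N m more per 100 N under the foot; it stays where it is left. Over 170 N crushes the wood.
- can: drinks can, 53 mm across, 168 mm tall, standing to one side of the board; origin at the centre of its underside
- deck_box: card deck box 75 x 95 x 70 mm to the other side of the board; origin at the centre of its underside
- paint_pot: small paint pot, 34 mm across, 62 mm tall, beyond the board; origin at the centre of its underside
There are look-alikes about, which are no part of the job. Several things have the shape of the plinth; the one meant has the colours described above.

How it is judged:
On the way, in this order (a step that is already met when the one before it is completed fails the run):
1. the jaw has been slid down: its foot bears on the plinth with more than 3 N and the jaw has cocked on the bar, free end up by more than 0.015 rad (value of joint jaw_tilt above 0.015 rad and contact force between foot and plinth above 3 N), for 0.2 s.
2. the screw has been turned tight: the foot presses on the plinth with more than 45 N (contact force between foot and plinth above 45 N), for 0.2 s.
At the end, for the whole second after the job is handed in: With the robot clear of it, the clamp holds by itself: its foot presses on the plinth with 45 to 130 N, the jaw is still cocked on the bar (free end up by more than 0.015 rad) and at rest, and the plinth lies flat on the board (within 0.03 rad) less than 8 mm from where it lay (contact force between foot and plinth between 45 and 130 N and value of joint jaw_tilt above 0.015 rad and distance of plinth from where it was at the start of the episode below 0.008 m and angle between plinth's own z axis and vertical below 0.03 rad and linear speed of jaw below 0.005 m/s); the robot touches nothing.
It fails at once if the foot crushes the wood: it presses on the plinth with more than 170 N (contact force between foot and plinth above 170 N).
It fails at once if the jaw is forced: the fingers push on its sleeve with more than 45 N (contact force between the fingers and jaw_c0 above 45 N).
It fails at once if the can is shifted by more than 30 mm (distance of can from where it was at the start of the episode above 0.03 m).
It fails at once if the deck box is shifted by more than 30 mm (distance of deck_box from where it was at the start of the episode above 0.03 m).
It fails at once if the paint pot is shifted by more than 30 mm (distance of paint_pot from where it was at the start of the episode above 0.03 m).
It also fails if it takes over 53 s, if anything falls off the work surface, if the arm or the gripper's body presses on something with over 40 N, if the wrist force passes 120 N, or if a joint passes its speed limit or range.

## Working session

There is one attempt and no reset: what is moved stays moved. The work goes in short steps, Python scripts to look and compute and a tool call to move; the robot and the scene stay as the last step left them, time stands still between calls to the robot, and variables do not carry over. Pictures are saved under pics/ and viewed, about 8 in all and at most 12, crops included, and the job is handed in when it is done.

Besides the shell and the picture viewer there is one more tool, called after "Call:" as name([rows], argument=value, ...), one row to a line, values as JSON. arm_command: Moves the arm, as the interface text tells. Its arguments: {"type":"object","properties":{"commands":{"type":"array","items":{"type":"object","properties":{"dp":{"type":"array","items":{"type":"number"}},"twist":{"type":"number"},"jaw":{"type":"number"}}}}},"required":["commands"]}

```bash
ls; mkdir -p pics
cat > h.py <<'E'
import numpy as np, cv2
from station import bot, get_image, camera_params
def cam(n):
    p=camera_params(n); R=cv2.Rodrigues(np.array(p["rvec"],float))[0]
    return np.array(p["intrinsics"],float),R,np.array(p["tvec"],float).ravel()
def proj(n,X):
    K,R,t=cam(n); c=np.atleast_2d(X)@R.T+t; u=c@K.T; return u[:,:2]/u[:,2:]
def ray(n,uv):
    K,R,t=cam(n); d=R.T@np.linalg.inv(K)@np.array([uv[0],uv[1],1.]); return -R.T@t,d
def onz(n,uv,z):
    o,d=ray(n,uv); return o+d*(z-o[2])/d[2]
def tri(a,b):
    o1,d1=ray("scene",a);o2,d2=ray("top",b);A=np.c_[d1,-d2];s=np.linalg.lstsq(A,o2-o1,rcond=None)[0]
    p,q=o1+d1*s[0],o2+d2*s[1];return (p+q)/2,np.linalg.norm(p-q)
def save(n,f,crop=None,s=1):
    im=get_image(n)[:,:,::-1]
    cv2.imwrite("pics/raw_"+f,im)
    if crop: im=im[crop[1]:crop[3],crop[0]:crop[2]]
    cv2.imwrite("pics/"+f,cv2.resize(im,None,fx=s,fy=s,interpolation=cv2.INTER_CUBIC));
E
python3 - <<'E'
from h import *
save("scene","s0.png");save("top","t0.png")
for n in("scene","top"):
    K,R,t=cam(n);print(n,K[0,0],-R.T@t,R[2])
print(bot.get_state())
E
```

```text
pics
scene 455.98933501065125 [ 1.44910209 -0.15278887  0.82738909] [-0.76396053  0.13079909 -0.63186701]
top 492.6566784878918 [ 0.53093885 -0.01021827  1.34956435] [ 0.06035615 -0.00113737 -0.99817626]
{'time': 0.1, 'joint_positions': array([ 1.18579876,  0.41180223, -0.01269727,  1.59697013,  0.00556604,
        1.13427968, -0.08219171]), 'qvel': array([-3.77617686e-04, -4.95765780e-04, -3.57054369e-05, -2.65753023e-03,
        4.85211537e-04,  7.02715793e-04,  8.42193623e-04]), 'joint_torque': array([ 3.38403341e-03, -6.01823473e+01,  6.84854966e-01, -3.00087762e+01,
        1.40497173e-02,  6.50110363e-03, -2.90615617e-05]), 'tcp_pos': array([ 0.19453086, -0.59348772,  0.23054424]), 'tcp_rot': array([-0.11164441,  0.69874653, -0.69776179,  0.11143293]), 'force': array([-0.23301417, -0.19956796, -0.06343205]), 'wrist_torque': array([-0.01348112, -0.01752805, -0.02654747]), 'grip_width': 0.08570283867015525}
```

View pics/s0.png

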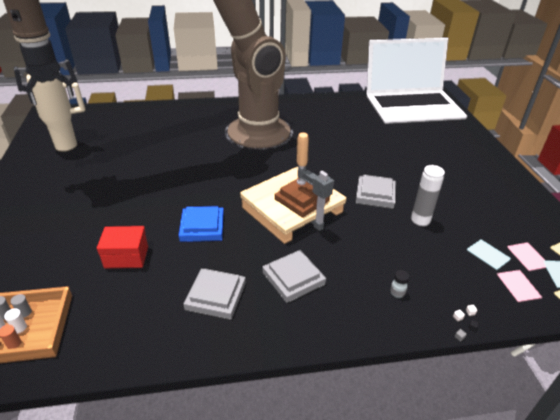

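View pics/t0.png

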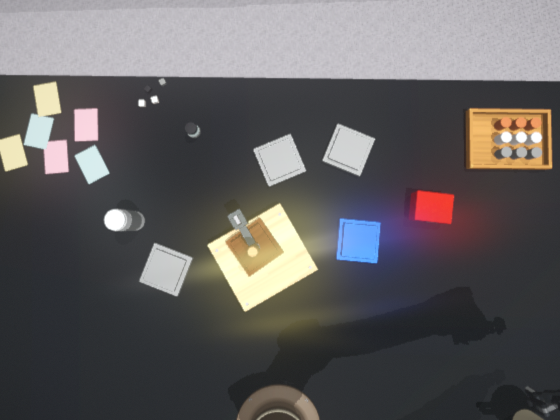

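The scene view shows the clamp on the board: bar near (320,210), handle near (303,150). In the top view the handle is at (252,252) and the bar top at about (236,216). The can is at (118,220), well to the side. Next I'll enlarge the clamp.

Run:
```python
import cv2,numpy as np
a=cv2.imread("pics/raw_s0.png")[120:245,235:355]; b=cv2.imread("pics/raw_t0.png")[195:320,200:320]
f=lambda i:cv2.resize(i,(400*1,int(400*i.shape[0]/i.shape[1])),interpolation=cv2.INTER_CUBIC)
c=np.hstack([f(a),f(b)]);print(c.shape)
c=np.clip(c.astype(float)*1.3+15,0,255).astype(np.uint8)
cv2.imwrite("pics/z0.png",c)
```

```text
(416, 800, 3)
```

View pics/z0.png

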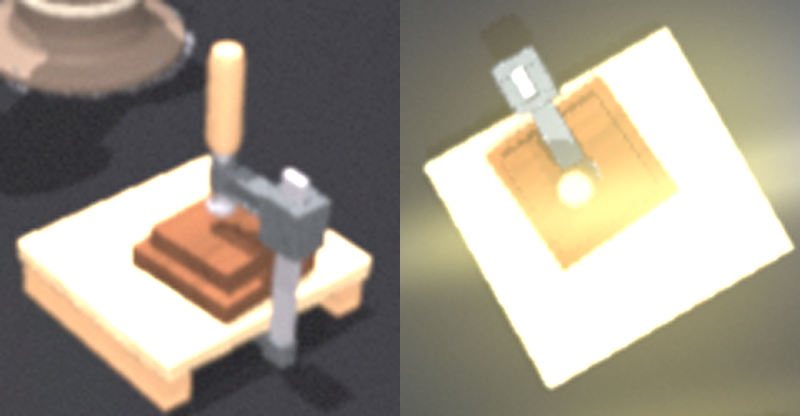

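Run:
```python
from h import *
T=lambda x,y:((x-400)/3.333+200,y/3.333+195)
S=lambda x,y:(x/3.333+235,y/3.333+120)
C=np.array([onz("top",T(*c),.052) for c in[(668,28),(426,165),(552,388),(793,247)]])
o=C.mean(0);print(C,o)
e=[C[i]-C[(i+1)%4] for i in range(4)];print([np.linalg.norm(v) for v in e])
bar=onz("top",T(522,81),.186);print("bar",bar)
d=(C[0]+C[1]-C[2]-C[3])[:2];yaw=np.arctan2(d[1],d[0]);print("yaw",yaw)
# snap: x from mean edges
u=np.array([np.cos(yaw),np.sin(yaw)]);w=np.array([-u[1],u[0]])
print("bar in board",u@(bar-o)[:2],w@(bar-o)[:2])
print("bar exp",o[:2]+.11*u,"screw exp",o[:2]+.03*u)
print("bar tri",tri(S(298,173),T(522,81)))
h=tri(S(228,43),T(575,187));print("handle top",h)
# sleeve top: 4 top corners in top view
p=tri(S(263,205),T(507,110));print("?",p)
```

```text
[[ 0.59579957 -0.00122567  0.052     ]
 [ 0.48574667  0.18796806  0.052     ]
 [ 0.31341718  0.08609374  0.052     ]
 [ 0.42479173 -0.1013161   0.052     ]] [0.45493879 0.04288001 0.052     ]
[np.float64(0.21887418707602202), np.float64(0.2001894851400019), np.float64(0.21800627591116842), np.float64(0.1981458404989137)]
bar [0.5503895  0.10076812 0.186     ]
yaw 0.5317275562861286
bar in board 0.11162267942095014 0.0014999168942023502
bar exp [0.54975136 0.09865255] screw exp [0.48079676 0.0580907 ]
bar tri (array([0.5505833 , 0.10158773, 0.19092963]), np.float64(0.0026258638588868093))
handle top (array([0.47995631, 0.05864362, 0.26262349]), np.float64(0.0025803114119833824))
? (array([0.52704489, 0.10006857, 0.14609986]), np.float64(0.030551721705931564))
```

```bash
cat >> h.py <<'E'
from scipy.spatial.transform import Rotation
def st():
    s=bot.get_state();R=Rotation.from_quat(s["tcp_rot"]).as_matrix()
    z=R[:,2];a=np.arctan2(z[1],z[0])
    print("t%.2f"%s["time"],"tcp",(s["tcp_pos"]*1e3).round(1),"ydir",R[:,1].round(3),"jawdir %.3f"%a,"j7 %.3f"%s["joint_positions"][6],"F",s["force"].round(2),"M",s["wrist_torque"].round(3),"w %.4f"%s["grip_width"])
    return s,a
E
python3 - <<'E'
from h import *
s,a=st()
need=0.532+np.pi/2
print("turn",(need-a+np.pi/2)%np.pi-np.pi/2)
d=np.array([.550,.100,.30])-s["tcp_pos"];print(d*1e3)
E
```

```text
t0.10 tcp [ 194.5 -593.5  230.5] ydir [-0.001  0.001 -1.   ] jawdir -1.254 j7 -0.082 F [-0.23 -0.2  -0.06] M [-0.013 -0.018 -0.027] w 0.0857
turn 0.21519783348570076
[355.4691425  693.48772062  69.45576395]
```

Call:
arm_command([
  {"dp": [0, 0, 40], "twist": 0.05, "jaw": 0.8},
  {"dp": [0, 0, 40], "twist": 0.05, "jaw": 0.8},
  {"dp": [18, 36, 5], "twist": 0.05, "jaw": 0.8},
  {"dp": [18, 36, 5], "twist": 0.065, "jaw": 0.8},
  {"dp": [18, 36, 5], "twist": 0, "jaw": 0.8},
  {"dp": [18, 36, 5], "twist": 0, "jaw": 0.8},
  {"dp": [18, 36, 0], "twist": 0, "jaw": 0.8},
  {"dp": [18, 36, 0], "twist": 0, "jaw": 0.8},
])

```text
time: 0.77
tcp_pos: [0.3031, -0.376, 0.3314]
tcp_rot: [0.186, -0.682, 0.682, -0.186]
force: [1.4, -0.1, 0.4]
grip_width: 0.0172
```

Call:
arm_command([
  {"dp": [18, 36, 0], "twist": 0, "jaw": 0.8},
  {"dp": [18, 36, 0], "twist": 0, "jaw": 0.8},
  {"dp": [18, 36, 0], "twist": 0, "jaw": 0.8},
  {"dp": [18, 36, 0], "twist": 0, "jaw": 0.8},
  {"dp": [18, 36, 0], "twist": 0, "jaw": 0.8},
  {"dp": [18, 36, 0], "twist": 0, "jaw": 0.8},
  {"dp": [18, 36, 0], "twist": 0, "jaw": 0.8},
  {"dp": [10, 20, 0], "twist": 0, "jaw": 0.8},
])

```text
time: 1.43
tcp_pos: [0.4398, -0.1013, 0.3314]
tcp_rot: [-0.187, 0.682, -0.682, 0.188]
force: [0.5, 0.5, -0.7]
grip_width: 0.0172
```

```bash
python3 -c "
from h import *
s,a=st();print((np.array([550,100,210])-s['tcp_pos']*1e3).round(1), (.532+np.pi/2-a+np.pi/2)%np.pi-np.pi/2)"
```

```text
t1.43 tcp [ 439.8 -101.3  331.4] ydir [ 0.001  0.001 -1.   ] jawdir -1.035 j7 -0.943 F [ 0.51  0.49 -0.74] M [0.021 0.012 0.031] w 0.0172
[ 110.2  201.3 -121.4] -0.004063474383046106
```

Call:
arm_command([
  {"dp": [18, 34, 0], "twist": 0, "jaw": 0.8},
  {"dp": [18, 34, 0], "twist": 0, "jaw": 0.8},
  {"dp": [18, 34, 0], "twist": 0, "jaw": 0.8},
  {"dp": [19, 33, 0], "twist": 0, "jaw": 0.8},
  {"dp": [19, 33, 0], "twist": 0, "jaw": 0.8},
  {"dp": [18, 33, 0], "twist": 0, "jaw": 0.8},
  {"dp": [0, 0, -30], "twist": 0, "jaw": 0.8},
  {"dp": [0, 0, -30], "twist": 0, "jaw": 0.8},
])

```text
time: 2.1
tcp_pos: [0.5497, 0.0986, 0.2712]
tcp_rot: [-0.186, 0.682, -0.681, 0.188]
force: [-0.2, -0.6, -1.0]
grip_width: 0.0167
```

Call:
arm_command([
  {"dp": [0, 0, -30], "twist": 0, "jaw": 0.8},
  {"dp": [0, 0, -20], "twist": 0, "jaw": 0.8},
  {"dp": [0, 0, -10], "twist": 0, "jaw": 0.8},
  {"dp": [0, 0, 0], "twist": 0, "jaw": 0.8},
  {"dp": [0, 0, 0], "twist": 0, "jaw": 0.8},
  {"dp": [0, 0, 0], "twist": 0, "jaw": 0.8},
  {"dp": [0, 0, 0], "twist": 0, "jaw": 0.8},
  {"dp": [0, 0, 0], "twist": 0, "jaw": 0.8},
])

```text
time: 2.77
tcp_pos: [0.5494, 0.0952, 0.2126]
tcp_rot: [0.185, -0.682, 0.682, -0.187]
force: [-0.5, -0.8, 1.0]
grip_width: 0.0168
```

```bash
python3 -c "
from h import *
st();save('scene','s1.png',(240,100,390,250),4)"
```

```text
t2.77 tcp [549.4  95.2 212.6] ydir [ 0.002  0.    -1.   ] jawdir -1.039 j7 -1.522 F [-0.47 -0.77  1.03] M [-0.027  0.031  0.012] w 0.0168
```

View pics/s1.png

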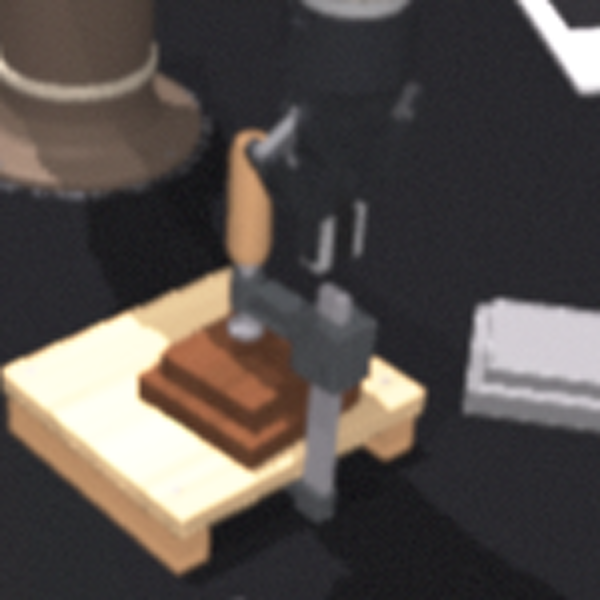

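```bash
python3 -c "
from h import *
s,a=st();f=lambda X:((proj('scene',X)-[240,100])*4).round(0)
print('tcp',f(s['tcp_pos']))
b=np.array([.550,.0995,.186]);print('bar top',f(b),f(b+[0,0,-.134]),'bar at tcp h',f(b+[0,0,.0266]))
u=np.array([-.507,.862,0])*.0084
print(f(s['tcp_pos']+u),f(s['tcp_pos']-u))
"
```

```text
t2.82 tcp [549.2  95.2 212.4] ydir [ 0.002  0.    -1.   ] jawdir -1.039 j7 -1.522 F [0.23 0.03 0.07] M [-0.058 -0.069 -0.043] w 0.0168
tcp [[327. 258.]]
bar top [[331. 294.]] [[316. 460.]] bar at tcp h [[335. 258.]]
[[338. 253.]] [[317. 263.]]
```

Call:
arm_command([
  {"dp": [0.5, 4.5, 0], "twist": 0, "jaw": 0.8},
  {"dp": [0, 0, 0], "twist": 0, "jaw": 0.8},
  {"dp": [0, 0, 0], "twist": 0, "jaw": 0.8},
  {"dp": [0, 0, 0], "twist": 0, "jaw": 0.8},
  {"dp": [0, 0, 0], "twist": 0, "jaw": 0.8},
  {"dp": [0, 0, 0], "twist": 0, "jaw": 0.8},
  {"dp": [0, 0, 0], "twist": 0, "jaw": 0.8},
  {"dp": [0, 0, 0], "twist": 0, "jaw": 0.8},
])

```text
time: 3.48
tcp_pos: [0.5492, 0.0995, 0.2112]
tcp_rot: [0.186, -0.682, 0.682, -0.186]
force: [0.0, -0.4, 1.0]
grip_width: 0.0171
```

Call:
arm_command([
  {"dp": [0.5, 0.8, -6], "twist": 0, "jaw": 0.8},
  {"dp": [0, 0, -6], "twist": 0, "jaw": 0.8},
  {"dp": [0, 0, -6], "twist": 0, "jaw": 0.8},
  {"dp": [0, 0, -4], "twist": 0, "jaw": 0.8},
  {"dp": [0, 0, -2], "twist": 0, "jaw": 0.8},
  {"dp": [0, 0, -2], "twist": 0, "jaw": 0.8},
  {"dp": [0, 0, -2], "twist": 0, "jaw": 0.8},
  {"dp": [0, 0, -2], "twist": 0, "jaw": 0.8},
])

```text
time: 4.15
tcp_pos: [0.5498, 0.1005, 0.1812]
tcp_rot: [-0.186, 0.682, -0.682, 0.186]
force: [-0.3, -0.7, -0.8]
grip_width: 0.0168
```

```bash
python3 -c "
from h import *
st()"
```

```text
t4.15 tcp [549.8 100.5 181.2] ydir [ 0.  0. -1.] jawdir -1.039 j7 -1.553 F [-0.3  -0.66 -0.77] M [-0.008  0.035 -0.066] w 0.0168
```

Call:
arm_command([
  {"dp": [0, 0, -1.5], "twist": 0, "jaw": 0.8},
  {"dp": [0, 0, -1.5], "twist": 0, "jaw": 0.8},
  {"dp": [0, 0, -1.5], "twist": 0, "jaw": 0.8},
  {"dp": [0, 0, -1.5], "twist": 0, "jaw": 0.8},
  {"dp": [0, 0, -1.5], "twist": 0, "jaw": 0.8},
  {"dp": [0, 0, -1.5], "twist": 0, "jaw": 0.8},
  {"dp": [0, 0, -1.5], "twist": 0, "jaw": 0.8},
  {"dp": [0, 0, -1.5], "twist": 0, "jaw": 0.8},
])

```text
time: 4.82
tcp_pos: [0.5498, 0.1004, 0.1693]
tcp_rot: [0.186, -0.682, 0.682, -0.186]
force: [1.2, 0.0, 2.4]
grip_width: 0.017
```

```bash
python3 -c "
from h import *
st()"
```

```text
t4.82 tcp [549.8 100.4 169.3] ydir [ 0. -0. -1.] jawdir -1.039 j7 -1.562 F [1.18 0.01 2.37] M [ 0.095 -0.142 -0.003] w 0.0170
```

Call:
arm_command([
  {"dp": [0, 0, -1], "twist": 0, "jaw": 0.8},
  {"dp": [0, 0, -1], "twist": 0, "jaw": 0.8},
  {"dp": [0, 0, -1], "twist": 0, "jaw": 0.8},
  {"dp": [0, 0, -1], "twist": 0, "jaw": 0.8},
  {"dp": [0, 0, -1], "twist": 0, "jaw": 0.8},
  {"dp": [0, 0, -1], "twist": 0, "jaw": 0.8},
  {"dp": [0, 0, -1], "twist": 0, "jaw": 0.8},
  {"dp": [0, 0, -1], "twist": 0, "jaw": 0.8},
])

```text
time: 5.48
tcp_pos: [0.5498, 0.1004, 0.1612]
tcp_rot: [0.186, -0.682, 0.682, -0.186]
force: [-0.2, -0.0, 1.5]
grip_width: 0.0172
```

```bash
python3 -c "
from h import *
st()"
```

```text
t5.48 tcp [549.8 100.4 161.2] ydir [ 0.  0. -1.] jawdir -1.039 j7 -1.569 F [-0.22 -0.02  1.46] M [ 0.042 -0.023 -0.072] w 0.0172
```

```bash
python3 -c "
from h import *
save('scene','s2.png',(240,100,390,250),4)"
```

```text
(no output)
```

View pics/s2.png

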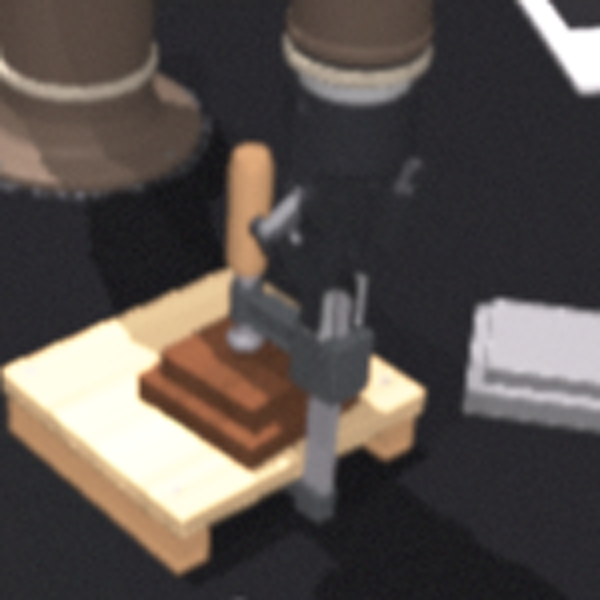

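The fingers straddle the bar and the sleeve has moved: the handle top went from about (250,128) to (250,142) in the crop, roughly 10 mm down. I'll carry on slowly.

Call:
arm_command([
  {"dp": [0, 0, -1], "twist": 0, "jaw": 0.8},
  {"dp": [0, 0, -1], "twist": 0, "jaw": 0.8},
  {"dp": [0, 0, -1], "twist": 0, "jaw": 0.8},
  {"dp": [0, 0, -1], "twist": 0, "jaw": 0.8},
  {"dp": [0, 0, -1], "twist": 0, "jaw": 0.8},
  {"dp": [0, 0, -0.5], "twist": 0, "jaw": 0.8},
  {"dp": [0, 0, -0.5], "twist": 0, "jaw": 0.8},
  {"dp": [0, 0, -0.5], "twist": 0, "jaw": 0.8},
])

```text
time: 6.2
tcp_pos: [0.5496, 0.1004, 0.1548]
tcp_rot: [0.186, -0.682, 0.682, -0.186]
force: [0.5, 0.0, 3.3]
grip_width: 0.0169
```

```bash
python3 -c "
from h import *
st()"
```

```text
t6.20 tcp [549.6 100.4 154.8] ydir [-0. -0. -1.] jawdir -1.039 j7 -1.574 F [0.49 0.04 3.26] M [ 0.015 -0.018 -0.03 ] w 0.0169
```

Call:
arm_command([
  {"dp": [0, 0, -0.5], "twist": 0, "jaw": 0.8},
  {"dp": [0, 0, -0.5], "twist": 0, "jaw": 0.8},
  {"dp": [0, 0, -0.5], "twist": 0, "jaw": 0.8},
  {"dp": [0, 0, -0.5], "twist": 0, "jaw": 0.8},
  {"dp": [0, 0, -0.5], "twist": 0, "jaw": 0.8},
  {"dp": [0, 0, -0.5], "twist": 0, "jaw": 0.8},
  {"dp": [0, 0, -0.5], "twist": 0, "jaw": 0.8},
  {"dp": [0, 0, -0.5], "twist": 0, "jaw": 0.8},
])

```text
time: 6.87
tcp_pos: [0.5496, 0.1004, 0.1507]
tcp_rot: [0.186, -0.682, 0.682, -0.186]
force: [-0.3, -0.7, 1.2]
grip_width: 0.0173
```

```bash
python3 -c "
from h import *
st()"
```

```text
t6.87 tcp [549.6 100.4 150.7] ydir [-0. -0. -1.] jawdir -1.039 j7 -1.577 F [-0.29 -0.65  1.19] M [-0.011  0.097  0.051] w 0.0173
```

Call:
arm_command([
  {"dp": [0, 0, -0.5], "twist": 0, "jaw": 0.8},
  {"dp": [0, 0, -0.5], "twist": 0, "jaw": 0.8},
  {"dp": [0, 0, -0.5], "twist": 0, "jaw": 0.8},
  {"dp": [0, 0, -0.5], "twist": 0, "jaw": 0.8},
  {"dp": [0, 0, -0.5], "twist": 0, "jaw": 0.8},
  {"dp": [0, 0, -0.5], "twist": 0, "jaw": 0.8},
  {"dp": [0, 0, -0.5], "twist": 0, "jaw": 0.8},
  {"dp": [0, 0, 0], "twist": 0, "jaw": 0.8},
])

```text
time: 7.53
tcp_pos: [0.5499, 0.1005, 0.1474]
tcp_rot: [-0.186, 0.682, -0.682, 0.186]
force: [1.5, 0.2, 2.3]
grip_width: 0.0172
```

```bash
python3 -c "
from h import *
st()
save('scene','s3.png',(240,100,390,250),4)"
```

```text
t7.53 tcp [549.9 100.5 147.4] ydir [ 0.001  0.    -1.   ] jawdir -1.039 j7 -1.580 F [1.54 0.21 2.3 ] M [ 0.162 -0.243 -0.028] w 0.0172
```

View pics/s3.png

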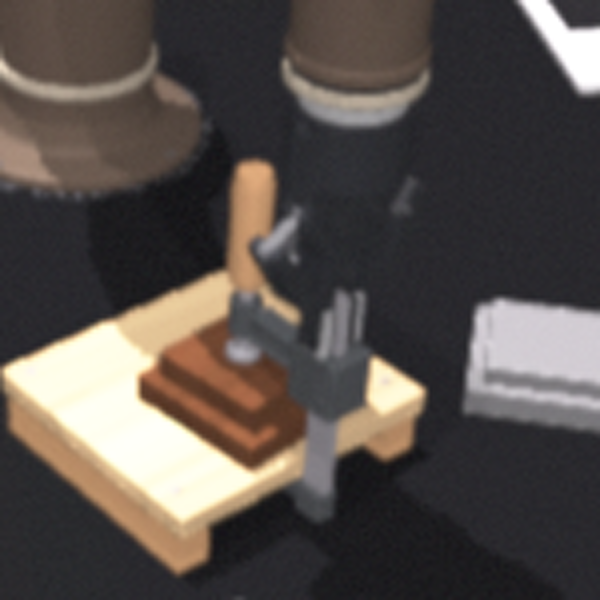

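The jaw is lower (handle top about (255,160), foot about (242,352)) and nearly on the plinth. I'll use finer steps now.

Call:
arm_command([
  {"dp": [0, 0, -0.4], "twist": 0, "jaw": 0.8},
  {"dp": [0, 0, -0.4], "twist": 0, "jaw": 0.8},
  {"dp": [0, 0, -0.4], "twist": 0, "jaw": 0.8},
  {"dp": [0, 0, -0.4], "twist": 0, "jaw": 0.8},
  {"dp": [0, 0, -0.4], "twist": 0, "jaw": 0.8},
  {"dp": [0, 0, 0], "twist": 0, "jaw": 0.8},
  {"dp": [0, 0, 0], "twist": 0, "jaw": 0.8},
  {"dp": [0, 0, 0], "twist": 0, "jaw": 0.8},
])

```text
time: 8.25
tcp_pos: [0.5502, 0.1007, 0.1458]
tcp_rot: [-0.185, 0.682, -0.682, 0.186]
force: [2.8, 1.7, 5.4]
grip_width: 0.0174
```

```bash
python3 -c "
from h import *
st()"
```

```text
t8.25 tcp [550.2 100.7 145.8] ydir [ 0.001  0.    -1.   ] jawdir -1.039 j7 -1.581 F [2.8  1.7  5.36] M [ 0.311 -0.447  0.038] w 0.0174
```

Force is building, in the horizontal as well, so the jaw is tilting over.

Call:
arm_command([
  {"dp": [0, 0, -0.4], "twist": 0, "jaw": 0.8},
  {"dp": [0, 0, -0.4], "twist": 0, "jaw": 0.8},
  {"dp": [0, 0, -0.4], "twist": 0, "jaw": 0.8},
  {"dp": [0, 0, -0.4], "twist": 0, "jaw": 0.8},
  {"dp": [0, 0, 0], "twist": 0, "jaw": 0.8},
  {"dp": [0, 0, 0], "twist": 0, "jaw": 0.8},
  {"dp": [0, 0, 0], "twist": 0, "jaw": 0.8},
  {"dp": [0, 0, 0], "twist": 0, "jaw": 0.8},
])

```text
time: 8.92
tcp_pos: [0.5503, 0.1008, 0.1456]
tcp_rot: [0.185, -0.682, 0.683, -0.187]
force: [-2.2, -0.2, 17.7]
grip_width: 0.0173
```

```bash
python3 -c "
from h import *
st()"
```

```text
t8.92 tcp [550.3 100.8 145.6] ydir [ 0.002 -0.    -1.   ] jawdir -1.039 j7 -1.583 F [-2.2  -0.23 17.74] M [0.026 0.616 0.022] w 0.0173
```

Call:
arm_command([
  {"dp": [0, 0, -0.3], "twist": 0, "jaw": 0.8},
  {"dp": [0, 0, -0.3], "twist": 0, "jaw": 0.8},
  {"dp": [0, 0, -0.2], "twist": 0, "jaw": 0.8},
  {"dp": [0, 0, 0], "twist": 0, "jaw": 0.8},
  {"dp": [0, 0, 0], "twist": 0, "jaw": 0.8},
  {"dp": [0, 0, 0], "twist": 0, "jaw": 0.8},
  {"dp": [0, 0, 0], "twist": 0, "jaw": 0.8},
  {"dp": [0, 0, 0], "twist": 0, "jaw": 0.8},
])

```text
time: 9.58
tcp_pos: [0.5503, 0.1007, 0.1454]
tcp_rot: [0.185, -0.682, 0.683, -0.187]
force: [-3.8, -0.6, 24.3]
grip_width: 0.0172
```

```bash
python3 -c "
from h import *
st()
save('scene','s4.png',(265,125,345,215),6)"
```

```text
t9.58 tcp [550.3 100.7 145.4] ydir [ 0.002 -0.001 -1.   ] jawdir -1.039 j7 -1.583 F [-3.81 -0.65 24.25] M [-0.13   1.094  0.047] w 0.0172
```

View pics/s4.png

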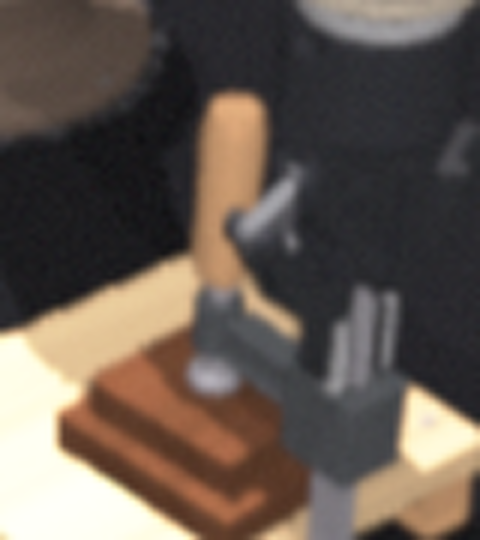

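The handle leans towards the bar and the foot is on the plinth. The jaw stopped dead at 24 N, so it has cocked. I'll lift off, open the fingers and twist back for range.

Call:
arm_command([
  {"dp": [0, 0, 2], "twist": 0, "jaw": 0.8},
  {"dp": [0, 0, 4], "twist": 0, "jaw": 0.8},
  {"dp": [0, 0, 10], "twist": 0, "jaw": 0.8},
  {"dp": [0, 0, 25], "twist": 0, "jaw": 0.8},
  {"dp": [0, 0, 35], "twist": 0, "jaw": 0.8},
  {"dp": [0, 0, 35], "twist": 0, "jaw": 0.8},
  {"dp": [0, 0, 35], "twist": 0.12, "jaw": 0.4},
  {"dp": [0, 0, 20], "twist": 0.12, "jaw": 0},
])

```text
time: 10.3
tcp_pos: [0.5499, 0.1008, 0.313]
tcp_rot: [0.267, -0.654, 0.655, -0.269]
force: [0.1, -0.3, 0.0]
grip_width: 0.0402
```

Call:
arm_command([
  {"dp": [0, -35, 0], "twist": 0.12, "jaw": 0},
  {"dp": [0, -40, 0], "twist": 0.12, "jaw": 0},
  {"dp": [0, -40, 0], "twist": 0.12, "jaw": 0},
  {"dp": [0, -40, 0], "twist": 0.12, "jaw": 0},
  {"dp": [0, -40, 0], "twist": 0.12, "jaw": 0},
  {"dp": [0, 0, 0], "twist": 0.12, "jaw": 0},
  {"dp": [0, 0, 0], "twist": 0.12, "jaw": 0},
  {"dp": [0, 0, 0], "twist": 0.12, "jaw": 0},
])

```text
time: 10.97
tcp_pos: [0.5491, -0.0904, 0.3087]
tcp_rot: [0.536, -0.462, 0.461, -0.535]
force: [-0.8, 0.3, -0.5]
grip_width: 0.0855
```

```bash
python3 -c "
from h import *
st()
save('scene','s5.png');save('top','t5.png')
a=cv2.imread('pics/raw_s5.png')[120:245,235:355]; b=cv2.imread('pics/raw_t5.png')[195:320,200:320]
f=lambda i:cv2.resize(i,(400,417),interpolation=cv2.INTER_CUBIC)
cv2.imwrite('pics/z5.png',np.hstack([f(a),f(b)]))"
```

```text
t10.97 tcp [549.1 -90.4 308.7] ydir [-0.002  0.    -1.   ] jawdir 0.148 j7 0.005 F [-0.75  0.27 -0.5 ] M [0.039 0.003 0.023] w 0.0855
```

View pics/z5.png

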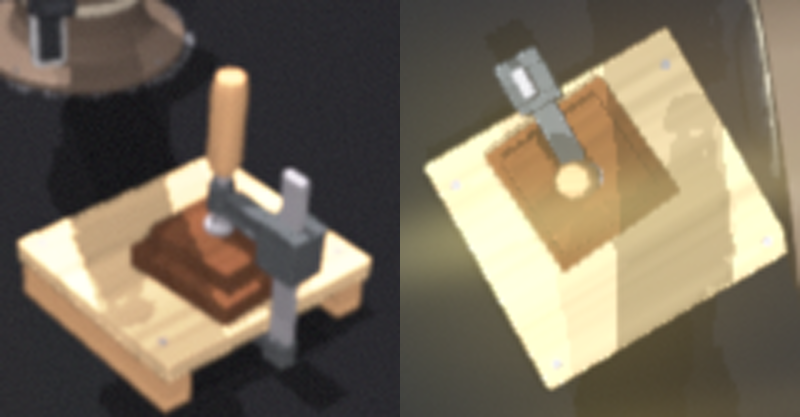

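The handle is visible in both views: top centre at scene crop (231,73) and top crop (572,180). It still leans towards the bar, so the jaw is still cocked, and the plinth is in the same place as before.

```bash
python3 -c "
from h import *
T=lambda x,y:((x-400)/3.333+200,y/3.333+195)
S=lambda x,y:(x/3.333+235,y/3.333+120)
h,e=tri(S(231,73),T(572,180));print('top',h,e,'from top view at z .238',onz('top',T(572,180),.238))
# lower end of handle in scene at same vertical plane: tilt
b=onz('scene',S(225,174),h[2]-.084);print('bottom(scene) ',b)
s,a=st();print('to handle',(h-s['tcp_pos'])*1e3)"
```

```text
top [0.48344328 0.06186403 0.23887787] 0.0018774945662722894 from top view at z .238 [0.48323358 0.06099597 0.238     ]
bottom(scene)  [0.49433973 0.06046985 0.15487787]
t11.07 tcp [549.3 -89.5 308.8] ydir [-0.001  0.001 -1.   ] jawdir 0.146 j7 0.002 F [0.44 0.18 0.28] M [0.003 0.048 0.01 ] w 0.0858
to handle [-65.85289879 151.36883379 -69.87618002]
```

Call:
arm_command([
  {"dp": [-9, 20, 0], "twist": 0.125, "jaw": 0},
  {"dp": [-9, 20, 0], "twist": 0.125, "jaw": 0},
  {"dp": [-9, 20, 0], "twist": 0.125, "jaw": 0},
  {"dp": [-9, 20, 0], "twist": 0.125, "jaw": 0},
  {"dp": [-9, 20, 0], "twist": 0.125, "jaw": 0},
  {"dp": [-9, 20, 0], "twist": 0.125, "jaw": 0},
  {"dp": [-9, 20, 0], "twist": 0.125, "jaw": 0},
  {"dp": [-4, 10, 0], "twist": 0.125, "jaw": 0},
])

```text
time: 11.73
tcp_pos: [0.4812, 0.0637, 0.3092]
tcp_rot: [0.692, -0.148, 0.148, -0.691]
force: [0.4, 0.3, -0.4]
grip_width: 0.0852
```

Call:
arm_command([
  {"dp": [0, 0, -5], "twist": 0.125, "jaw": 0},
  {"dp": [0, 0, -5], "twist": 0.125, "jaw": 0},
  {"dp": [0, 0, -5], "twist": 0.125, "jaw": 0},
  {"dp": [0, 0, -5], "twist": 0.125, "jaw": 0},
  {"dp": [0, 0, -5], "twist": 0.125, "jaw": 0},
  {"dp": [0, 0, -5], "twist": 0.125, "jaw": 0},
  {"dp": [0, 0, 0], "twist": 0.125, "jaw": 0},
  {"dp": [0, 0, 0], "twist": 0.125, "jaw": 0},
])

```text
time: 12.4
tcp_pos: [0.4823, 0.0608, 0.2786]
tcp_rot: [0.678, 0.2, -0.201, -0.678]
force: [0.0, 0.4, -0.0]
grip_width: 0.0854
```

```bash
python3 -c "
from h import *
s,a=st();print((np.array([482.3,60.7,194])-s['tcp_pos']*1e3).round(1))"
```

```text
t12.40 tcp [482.3  60.8 278.6] ydir [-0.001 -0.001 -1.   ] jawdir 2.146 j7 1.546 F [ 0.    0.36 -0.05] M [ 0.039 -0.015 -0.032] w 0.0854
[ -0.   -0.1 -84.6]
```

Call:
arm_command([
  {"dp": [0, 0, -20], "twist": 0, "jaw": 0},
  {"dp": [0, 0, -20], "twist": 0, "jaw": 0},
  {"dp": [0, 0, -20], "twist": 0, "jaw": 0},
  {"dp": [0, 0, -15], "twist": 0, "jaw": 0},
  {"dp": [0, 0, -9], "twist": 0, "jaw": 0},
  {"dp": [0, 0, 0], "twist": 0, "jaw": 0.3},
  {"dp": [0, 0, 0], "twist": 0, "jaw": 0.5},
  {"dp": [0, 0, 0], "twist": 0, "jaw": 0.6},
])

```text
time: 13.07
tcp_pos: [0.4833, 0.0612, 0.1958]
tcp_rot: [0.678, 0.2, -0.199, -0.678]
force: [-0.1, 0.9, 1.0]
grip_width: 0.0515
```

Call:
arm_command([
  {"dp": [0, 0, 0], "twist": 0, "jaw": 0.64},
  {"dp": [0, 0, 0], "twist": 0, "jaw": 0.66},
  {"dp": [0, 0, 0], "twist": 0, "jaw": 0.68},
  {"dp": [0, 0, 0], "twist": 0, "jaw": 0.72},
  {"dp": [0, 0, 0], "twist": 0, "jaw": 0.8},
  {"dp": [0, 0, 0], "twist": 0, "jaw": 0.9},
  {"dp": [0, 0, 0], "twist": 0, "jaw": 1},
  {"dp": [0, 0, 0], "twist": 0, "jaw": 1},
])

```text
time: 13.73
tcp_pos: [0.4828, 0.0619, 0.1959]
tcp_rot: [-0.678, -0.2, 0.2, 0.678]
force: [-4.3, 2.2, 8.6]
grip_width: 0.0266
```

```bash
python3 -c "
from h import *
st()"
```

```text
t13.73 tcp [482.8  61.9 195.9] ydir [ 0.001  0.001 -1.   ] jawdir 2.145 j7 1.450 F [-4.3   2.21  8.62] M [ 0.598  0.896 -0.028] w 0.0266
```

Call:
arm_command([
  {"dp": [-0.4, 0.2, 0.6], "twist": -0.1, "jaw": 1},
  {"dp": [0, 0, 0], "twist": -0.1, "jaw": 1},
  {"dp": [0, 0, 0], "twist": -0.1, "jaw": 1},
  {"dp": [0, 0, 0], "twist": -0.1, "jaw": 1},
  {"dp": [0, 0, 0], "twist": -0.1, "jaw": 1},
  {"dp": [0, 0, 0], "twist": -0.1, "jaw": 1},
  {"dp": [0, 0, 0], "twist": -0.1, "jaw": 1},
  {"dp": [0, 0, 0], "twist": -0.1, "jaw": 1},
])

```text
time: 14.4
tcp_pos: [0.4825, 0.061, 0.196]
tcp_rot: [0.703, -0.081, 0.081, -0.702]
force: [-1.0, 1.2, 2.5]
grip_width: 0.0263
```

```bash
python3 -c "
from h import *
st()"
```

```text
t14.40 tcp [482.5  61.  196. ] ydir [ 0.001 -0.001 -1.   ] jawdir 1.341 j7 0.765 F [-1.    1.15  2.53] M [-0.726  0.23   0.122] w 0.0263
```

Turning 0.80 rad gives Mz 0.12 N m. Continuing clockwise.

Call:
arm_command([
  {"dp": [0, 0, 0], "twist": -0.1, "jaw": 1},
  {"dp": [0, 0, 0], "twist": -0.1, "jaw": 1},
  {"dp": [0, 0, 0], "twist": -0.1, "jaw": 1},
  {"dp": [0, 0, 0], "twist": -0.1, "jaw": 1},
  {"dp": [0, 0, 0], "twist": -0.1, "jaw": 1},
  {"dp": [0, 0, 0], "twist": -0.1, "jaw": 1},
  {"dp": [0, 0, 0], "twist": -0.1, "jaw": 1},
  {"dp": [0, 0, 0], "twist": -0.1, "jaw": 1},
])

```text
time: 15.07
tcp_pos: [0.4816, 0.0605, 0.1959]
tcp_rot: [0.616, -0.348, 0.348, -0.614]
force: [-4.3, -0.3, 5.8]
grip_width: 0.0268
```

```bash
python3 -c "
from h import *
st()"
```

```text
t15.07 tcp [481.6  60.5 195.9] ydir [-0.001 -0.002 -1.   ] jawdir 0.540 j7 0.051 F [-4.35 -0.31  5.84] M [-1.037  1.185  0.179] w 0.0268
```

Call:
arm_command([
  {"dp": [0, 0, 0], "twist": -0.1, "jaw": 1},
  {"dp": [0, 0, 0], "twist": -0.1, "jaw": 1},
  {"dp": [0, 0, 0], "twist": -0.1, "jaw": 1},
  {"dp": [0, 0, 0], "twist": -0.1, "jaw": 1},
  {"dp": [0, 0, 0], "twist": -0.1, "jaw": 1},
  {"dp": [0, 0, 0], "twist": -0.1, "jaw": 1},
  {"dp": [0, 0, 0], "twist": -0.1, "jaw": 1},
  {"dp": [0, 0, 0], "twist": -0.1, "jaw": 1},
])

```text
time: 15.73
tcp_pos: [0.4816, 0.0611, 0.1958]
tcp_rot: [-0.432, 0.561, -0.56, 0.43]
force: [-3.2, 1.3, 4.9]
grip_width: 0.0264
```

```bash
python3 -c "
from h import *
st()"
```

```text
t15.73 tcp [481.6  61.1 195.8] ydir [-0.001 -0.001 -1.   ] jawdir -0.260 j7 -0.686 F [-3.17  1.31  4.92] M [-0.229  1.184  0.15 ] w 0.0264
```

Call:
arm_command([
  {"dp": [0, 0, 0], "twist": -0.1, "jaw": 1},
  {"dp": [0, 0, 0], "twist": -0.1, "jaw": 1},
  {"dp": [0, 0, 0], "twist": -0.1, "jaw": 1},
  {"dp": [0, 0, 0], "twist": -0.1, "jaw": 1},
  {"dp": [0, 0, 0], "twist": -0.1, "jaw": 1},
  {"dp": [0, 0, 0], "twist": -0.1, "jaw": 1},
  {"dp": [0, 0, 0], "twist": -0.1, "jaw": 1},
  {"dp": [0, 0, 0], "twist": -0.1, "jaw": 1},
])

```text
time: 16.4
tcp_pos: [0.4815, 0.0609, 0.1958]
tcp_rot: [0.179, -0.684, 0.684, -0.178]
force: [-3.3, 0.8, 4.1]
grip_width: 0.0262
```

```bash
python3 -c "
from h import *
st()
get_image('scene');st();get_image('scene');st()"
```

```text
t16.40 tcp [481.5  60.9 195.8] ydir [-0.002 -0.001 -1.   ] jawdir -1.060 j7 -1.437 F [-3.33  0.79  4.14] M [-0.556  1.218  0.137] w 0.0262
t16.45 tcp [481.5  60.9 195.8] ydir [-0.002 -0.001 -1.   ] jawdir -1.067 j7 -1.443 F [-5.23  0.03  5.42] M [-0.492  1.304 -0.008] w 0.0267
t16.50 tcp [481.6  61.1 195.7] ydir [-0.002 -0.001 -1.   ] jawdir -1.057 j7 -1.434 F [-3.67  2.19  1.04] M [ 0.231  0.936 -0.061] w 0.0264
```

Call:
arm_command([
  {"dp": [0, 0, 0], "twist": -0.05, "jaw": 1},
  {"dp": [0, 0, 0], "twist": -0.05, "jaw": 1},
  {"dp": [0, 0, 0], "twist": -0.05, "jaw": 1},
  {"dp": [0, 0, 0], "twist": -0.05, "jaw": 1},
  {"dp": [0, 0, 0], "twist": -0.05, "jaw": 1},
  {"dp": [0, 0, 0], "twist": -0.05, "jaw": 1},
  {"dp": [0, 0, 0], "twist": -0.05, "jaw": 1},
  {"dp": [0, 0, 0], "twist": -0.05, "jaw": 1},
])

```text
time: 17.17
tcp_pos: [0.4818, 0.061, 0.1957]
tcp_rot: [0.042, -0.706, 0.706, -0.041]
force: [-4.1, 0.6, 5.7]
grip_width: 0.0259
```

```bash
python3 -c "
from h import *
s,a=st();print(s['joint_torque'].round(3),s['qvel'].round(3))
save('scene','s6.png',(265,125,345,215),6)"
```

```text
t17.17 tcp [481.8  61.  195.7] ydir [-0.001 -0.001 -1.   ] jawdir -1.454 j7 -1.810 F [-4.13  0.59  5.66] M [-0.471  1.297  0.197] w 0.0259
[  1.271 -41.393  -2.355 -28.213   0.263  -1.805   0.804] [-0.081 -0.012  0.096  0.005 -0.029 -0.006 -0.565]
```

View pics/s6.png

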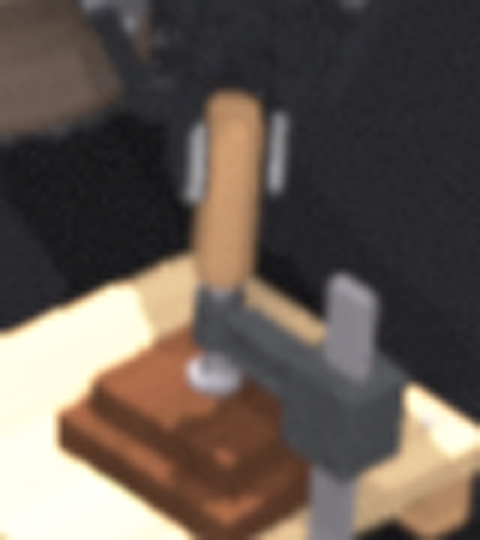

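The pads hold the handle, the foot is on the plinth and the sleeve is in place. Torque is about 0.2 N m, lower than expected for this angle. I'll turn a little more to get further readings.

Call:
arm_command([
  {"dp": [0, 0, 0], "twist": -0.02, "jaw": 1},
  {"dp": [0, 0, 0], "twist": -0.02, "jaw": 1},
  {"dp": [0, 0, 0], "twist": -0.02, "jaw": 1},
  {"dp": [0, 0, 0], "twist": -0.02, "jaw": 1},
  {"dp": [0, 0, 0], "twist": -0.02, "jaw": 1},
  {"dp": [0, 0, 0], "twist": -0.02, "jaw": 1},
  {"dp": [0, 0, 0], "twist": -0.02, "jaw": 1},
  {"dp": [0, 0, 0], "twist": -0.02, "jaw": 1},
])

```text
time: 17.88
tcp_pos: [0.4817, 0.0609, 0.1957]
tcp_rot: [-0.014, -0.707, 0.707, 0.015]
force: [-4.5, 0.8, 4.3]
grip_width: 0.0262
```

```bash
python3 -c "
from h import *
s,a=st();print(s['joint_torque'].round(3)[6],s['qvel'][6])"
```

```text
t17.88 tcp [481.7  60.9 195.7] ydir [-0.001 -0.001 -1.   ] jawdir -1.612 j7 -1.960 F [-4.54  0.78  4.3 ] M [-0.488  1.38   0.104] w 0.0262
0.24 -0.22556511542639696
```

Call:
arm_command([
  {"dp": [0, 0, 0], "twist": -0.02, "jaw": 1},
  {"dp": [0, 0, 0], "twist": -0.02, "jaw": 1},
  {"dp": [0, 0, 0], "twist": -0.02, "jaw": 1},
  {"dp": [0, 0, 0], "twist": -0.02, "jaw": 1},
  {"dp": [0, 0, 0], "twist": -0.02, "jaw": 1},
  {"dp": [0, 0, 0], "twist": -0.02, "jaw": 1},
  {"dp": [0, 0, 0], "twist": -0.02, "jaw": 1},
  {"dp": [0, 0, 0], "twist": -0.02, "jaw": 1},
])

```text
time: 18.55
tcp_pos: [0.4817, 0.0609, 0.1957]
tcp_rot: [-0.07, -0.703, 0.704, 0.071]
force: [-4.2, 0.3, 6.0]
grip_width: 0.0266
```

```bash
python3 -c "
from h import *
s,a=st();print(s['joint_torque'].round(3)[6],s['qvel'][6])"
```

```text
t18.55 tcp [481.7  60.9 195.7] ydir [-0.002 -0.001 -1.   ] jawdir -1.772 j7 -2.112 F [-4.19  0.27  5.97] M [-0.585  1.519  0.173] w 0.0266
0.239 -0.22590033780757515
```

Call:
arm_command([
  {"dp": [0, 0, 0], "twist": 0, "jaw": 1},
  {"dp": [0, 0, 0], "twist": 0, "jaw": 0.6},
  {"dp": [0, 0, 0], "twist": 0, "jaw": 0.4},
  {"dp": [0, 0, 0], "twist": 0, "jaw": 0.1},
  {"dp": [0, 0, 5], "twist": 0, "jaw": 0},
  {"dp": [0, 0, 20], "twist": 0, "jaw": 0},
  {"dp": [0, 0, 40], "twist": 0, "jaw": 0},
  {"dp": [0, 0, 40], "twist": 0, "jaw": 0},
])

```text
time: 19.22
tcp_pos: [0.4817, 0.0609, 0.3012]
tcp_rot: [-0.071, -0.703, 0.704, 0.073]
force: [1.7, 0.0, 0.3]
grip_width: 0.0851
```

Call:
arm_command([
  {"dp": [0, -40, 8], "twist": 0.12, "jaw": 0},
  {"dp": [0, -40, 0], "twist": 0.12, "jaw": 0},
  {"dp": [0, -40, 0], "twist": 0.12, "jaw": 0},
  {"dp": [0, -40, 0], "twist": 0.12, "jaw": 0},
  {"dp": [0, 0, 0], "twist": 0.12, "jaw": 0},
  {"dp": [0, 0, 0], "twist": 0.12, "jaw": 0},
  {"dp": [0, 0, 0], "twist": 0.12, "jaw": 0},
  {"dp": [0, 0, 0], "twist": 0.12, "jaw": 0},
])

```text
time: 19.88
tcp_pos: [0.4833, -0.0817, 0.3078]
tcp_rot: [0.245, -0.663, 0.663, -0.245]
force: [0.2, 0.6, -0.5]
grip_width: 0.0853
```

```bash
python3 -c "
from h import *
st()
save('scene','s7.png');save('top','t7.png')
im=[cv2.imread('pics/raw_%s.png'%k) for k in('s0','s5','s7','t0','t5','t7')]
f=lambda i:cv2.resize(i,(266,277),interpolation=cv2.INTER_CUBIC)
c=[f(i[150:210,290:340][:, :]) if k<3 else f(i[200:275,215:287]) for k,i in enumerate(im)]
cv2.imwrite('pics/z7.png',np.vstack([np.hstack(c[:3]),np.hstack(c[3:])]))
# global alignment check and local shift by phase correlation on small patches
g=[cv2.cvtColor(i,cv2.COLOR_BGR2GRAY).astype(np.float32) for i in im]
def sh(a,b,x,y,w,h,n):
    t=a[y:y+h,x:x+w];r=cv2.matchTemplate(b[y-4:y+h+4,x-4:x+w+4],t,cv2.TM_CCOEFF_NORMED)
    j,i=np.unravel_index(r.argmax(),r.shape);i=min(max(i,1),7);j=min(max(j,1),7)
    q=lambda l,c,m:(l-m)/(2*(l-2*c+m))
    print(n,round(i+q(r[j,i-1],r[j,i],r[j,i+1])-4,2),round(j+q(r[j-1,i],r[j,i],r[j+1,i])-4,2),r.max().round(3))
sh(g[4],g[5],246,243,13,13,'top handle')
sh(g[4],g[5],230,208,14,14,'top bar')
sh(g[1],g[2],294,138,17,14,'scene handle top')
sh(g[1],g[2],294,160,17,14,'scene handle bottom')
sh(g[1],g[2],311,186,24,20,'scene sleeve')
sh(g[1],g[2],292,178,16,14,'scene foot')
sh(g[1],g[2],270,190,40,30,'plinth')
"
```

```text
t19.88 tcp [483.3 -81.7 307.8] ydir [ 0.001 -0.    -1.   ] jawdir -0.862 j7 -0.849 F [ 0.21  0.55 -0.49] M [-0.033 -0.044 -0.012] w 0.0853
top handle 0.27 0.53 0.958
top bar -0.03 -0.01 0.997
scene handle top -0.29 -0.22 0.989
scene handle bottom -0.0 0.07 0.892
scene sleeve 0.15 -0.63 0.986
scene foot 0.34 -0.41 0.799
plinth 0.56 0.3 0.924
```

View pics/z7.png

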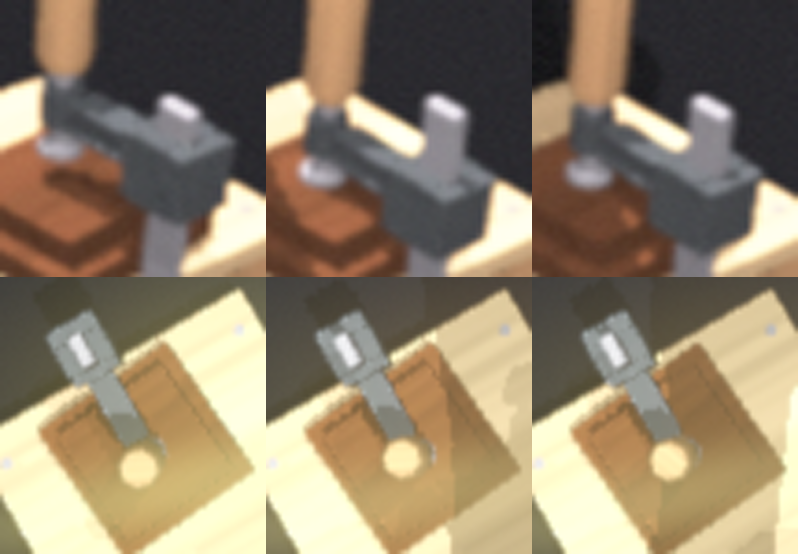

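The second half of the jaw travel looks odd. The sleeve shifted up about 0.6 px (~2 mm) and the handle leans slightly less towards the bar. So my grip hindered the cocking, and part of the turn went into the jaw creeping up. The torque of about 0.16 N m points to only 30–45 N. I'll grip again with the jaws across the clamp, so the handle can pivot, and take short strokes.

Call:
arm_command([
  {"dp": [0, 36, 0], "twist": 0.1, "jaw": 0},
  {"dp": [0, 36, 0], "twist": 0.1, "jaw": 0},
  {"dp": [0, 36, 0], "twist": 0.06, "jaw": 0},
  {"dp": [-1, 33, 0], "twist": 0, "jaw": 0},
  {"dp": [0, 0, 0], "twist": 0, "jaw": 0},
  {"dp": [0, 0, -15], "twist": 0, "jaw": 0},
  {"dp": [0, 0, -15], "twist": 0, "jaw": 0},
  {"dp": [0, 0, 0], "twist": 0, "jaw": 0},
])

```text
time: 20.65
tcp_pos: [0.4809, 0.0594, 0.2753]
tcp_rot: [-0.327, 0.628, -0.627, 0.325]
force: [-0.7, 0.7, -0.7]
grip_width: 0.0854
```

```bash
python3 -c "
from h import *
s,a=st();print((np.array([481.7,60.7,196])-s['tcp_pos']*1e3).round(1))"
```

```text
t20.65 tcp [480.9  59.4 275.3] ydir [-0.003 -0.001 -1.   ] jawdir -0.612 j7 -0.924 F [-0.65  0.67 -0.72] M [-0.119  0.085  0.018] w 0.0854
[  0.8   1.3 -79.3]
```

Call:
arm_command([
  {"dp": [0.8, 1.3, -20], "twist": 0.05, "jaw": 0},
  {"dp": [0, 0, -20], "twist": 0, "jaw": 0},
  {"dp": [0, 0, -20], "twist": 0, "jaw": 0},
  {"dp": [0, 0, -12], "twist": 0, "jaw": 0},
  {"dp": [0, 0, -6], "twist": 0, "jaw": 0.2},
  {"dp": [0, 0, 0], "twist": 0, "jaw": 0.5},
  {"dp": [0, 0, 0], "twist": 0, "jaw": 0.62},
  {"dp": [0, 0, 0], "twist": 0, "jaw": 0.66},
])

```text
time: 21.32
tcp_pos: [0.4837, 0.0611, 0.2006]
tcp_rot: [0.342, -0.618, 0.619, -0.343]
force: [0.3, 0.2, 0.5]
grip_width: 0.0388
```

Call:
arm_command([
  {"dp": [0, 0, 0.5], "twist": 0, "jaw": 0.7},
  {"dp": [0, 0, 0], "twist": 0, "jaw": 0.8},
  {"dp": [0, 0, 0], "twist": 0, "jaw": 1},
  {"dp": [0, 0, 0], "twist": -0.05, "jaw": 1},
  {"dp": [0, 0, 0], "twist": -0.08, "jaw": 1},
  {"dp": [0, 0, 0], "twist": -0.08, "jaw": 1},
  {"dp": [0, 0, 0], "twist": -0.08, "jaw": 1},
  {"dp": [0, 0, 0], "twist": -0.08, "jaw": 1},
])

```text
time: 21.98
tcp_pos: [0.4833, 0.0617, 0.2011]
tcp_rot: [0.222, -0.671, 0.671, -0.223]
force: [-2.2, 2.7, 4.6]
grip_width: 0.026
```

```bash
python3 -c "
from h import *
s,a=st();print(s['joint_torque'].round(3)[6],s['qvel'][6])"
```

```text
t21.98 tcp [483.3  61.7 201.1] ydir [ 0.002  0.    -1.   ] jawdir -0.932 j7 -1.282 F [-2.22  2.7   4.59] M [0.061 0.519 0.13 ] w 0.0260
1.369 -0.9070999617636004
```

Call:
arm_command([
  {"dp": [0, 0, 0], "twist": -0.04, "jaw": 1},
  {"dp": [0, 0, 0], "twist": -0.04, "jaw": 1},
  {"dp": [0, 0, 0], "twist": -0.04, "jaw": 1},
  {"dp": [0, 0, 0], "twist": -0.04, "jaw": 1},
  {"dp": [0, 0, 0], "twist": -0.04, "jaw": 1},
  {"dp": [0, 0, 0], "twist": -0.04, "jaw": 1},
  {"dp": [0, 0, 0], "twist": -0.04, "jaw": 1},
  {"dp": [0, 0, 0], "twist": -0.04, "jaw": 1},
])

```text
time: 22.65
tcp_pos: [0.4832, 0.0613, 0.2011]
tcp_rot: [0.113, -0.698, 0.698, -0.114]
force: [-2.5, 1.8, 6.0]
grip_width: 0.0261
```

```bash
python3 -c "
from h import *
s,a=st();print(s['joint_torque'].round(3)[6],s['qvel'][6])"
```

```text
t22.65 tcp [483.2  61.3 201.1] ydir [ 0.001 -0.001 -1.   ] jawdir -1.250 j7 -1.585 F [-2.47  1.83  6.04] M [-0.563  0.515  0.175] w 0.0261
0.61 -0.4564238322557337
```

Call:
arm_command([
  {"dp": [0, 0, 0], "twist": -0.04, "jaw": 1},
  {"dp": [0, 0, 0], "twist": -0.04, "jaw": 1},
  {"dp": [0, 0, 0], "twist": -0.04, "jaw": 1},
  {"dp": [0, 0, 0], "twist": -0.04, "jaw": 1},
  {"dp": [0, 0, 0], "twist": -0.04, "jaw": 1},
  {"dp": [0, 0, 0], "twist": -0.04, "jaw": 1},
  {"dp": [0, 0, 0], "twist": -0.04, "jaw": 1},
  {"dp": [0, 0, 0], "twist": -0.04, "jaw": 1},
])

```text
time: 23.32
tcp_pos: [0.4829, 0.0608, 0.2011]
tcp_rot: [0.0, -0.707, 0.708, -0.001]
force: [-3.0, 0.1, 6.7]
grip_width: 0.0262
```

```bash
python3 -c "
from h import *
s,a=st();print(s['joint_torque'].round(3)[6],s['qvel'][6])"
```

```text
t23.32 tcp [482.9  60.8 201.1] ydir [ 0.001 -0.001 -1.   ] jawdir -1.570 j7 -1.891 F [-3.04  0.07  6.72] M [-1.005  0.836  0.082] w 0.0262
0.605 -0.45655751327605154
```

The torque plateaus at about 0.14 N m, with a tilt-restraining moment of about 1.2 N m. My grip holds the handle upright whenever the pads turn away from straight across the clamp. From here I'll use short strokes centred on jaw direction -1.04 and bias the handle slightly towards the bar.

Call:
arm_command([
  {"dp": [0, 0, 0], "twist": 0, "jaw": 0.4},
  {"dp": [0.9, 0.5, 0], "twist": 0.125, "jaw": 0.4},
  {"dp": [0, 0, 0], "twist": 0.125, "jaw": 0.4},
  {"dp": [0, 0, 0], "twist": 0.125, "jaw": 0.4},
  {"dp": [0, 0, 0], "twist": 0.125, "jaw": 0.4},
  {"dp": [0, 0, 0], "twist": 0.125, "jaw": 0.4},
  {"dp": [0, 0, 0], "twist": 0.125, "jaw": 0.4},
  {"dp": [0, 0, 0], "twist": 0.125, "jaw": 0.5},
])

```text
time: 23.98
tcp_pos: [0.4843, 0.0614, 0.2004]
tcp_rot: [0.302, -0.639, 0.639, -0.303]
force: [-0.3, 0.1, -0.8]
grip_width: 0.043
```

Call:
arm_command([
  {"dp": [0, 0, 0], "twist": 0, "jaw": 0.62},
  {"dp": [0, 0, 0], "twist": 0, "jaw": 0.68},
  {"dp": [0, 0, 0], "twist": 0, "jaw": 0.75},
  {"dp": [0, 0, 0.4], "twist": 0, "jaw": 1},
  {"dp": [0, 0, 0.4], "twist": 0, "jaw": 1},
  {"dp": [0, 0, 0], "twist": -0.06, "jaw": 1},
  {"dp": [0, 0, 0], "twist": -0.06, "jaw": 1},
  {"dp": [0, 0, 0], "twist": -0.06, "jaw": 1},
])

```text
time: 24.65
tcp_pos: [0.4835, 0.0622, 0.2006]
tcp_rot: [-0.24, 0.665, -0.665, 0.24]
force: [-1.8, 3.8, -0.3]
grip_width: 0.0261
```

```bash
python3 -c "
from h import *
s,a=st();print(s['joint_torque'].round(3)[6],s['qvel'][6])"
```

```text
t24.65 tcp [483.5  62.2 200.6] ydir [-0.001  0.001 -1.   ] jawdir -0.878 j7 -1.231 F [-1.81  3.75 -0.29] M [0.638 0.54  0.093] w 0.0261
1.055 -0.6798084451171598
```

Call:
arm_command([
  {"dp": [0, 0, 0], "twist": -0.06, "jaw": 1},
  {"dp": [0, 0, 0], "twist": -0.06, "jaw": 1},
  {"dp": [0, 0, 0], "twist": -0.06, "jaw": 1},
  {"dp": [0, 0, 0], "twist": -0.06, "jaw": 1},
  {"dp": [0, 0, 0], "twist": -0.06, "jaw": 1},
  {"dp": [0, 0, 0], "twist": -0.06, "jaw": 1},
  {"dp": [0, 0, 0], "twist": -0.06, "jaw": 1},
  {"dp": [0, 0, 0], "twist": -0.06, "jaw": 1},
])

```text
time: 25.32
tcp_pos: [0.4838, 0.0615, 0.2006]
tcp_rot: [0.075, -0.703, 0.703, -0.075]
force: [-0.0, 2.1, -2.8]
grip_width: 0.0263
```

```bash
python3 -c "
from h import *
s,a=st();print(s['joint_torque'].round(3)[6],s['qvel'][6])"
```

```text
t25.32 tcp [483.8  61.5 200.6] ydir [ 0.    -0.001 -1.   ] jawdir -1.358 j7 -1.689 F [-0.03  2.05 -2.83] M [-0.336  0.131  0.151] w 0.0263
0.981 -0.6829999231030166
```

Call:
arm_command([
  {"dp": [0, 0, 0], "twist": 0, "jaw": 0.4},
  {"dp": [0, 0, 0], "twist": 0.1, "jaw": 0.4},
  {"dp": [0, 0, 0], "twist": 0.1, "jaw": 0.4},
  {"dp": [0, 0, 0], "twist": 0.1, "jaw": 0.4},
  {"dp": [0, 0, 0], "twist": 0.1, "jaw": 0.4},
  {"dp": [0, 0, 0], "twist": 0.1, "jaw": 0.4},
  {"dp": [0, 0, 0], "twist": 0.1, "jaw": 0.4},
  {"dp": [0, 0, 0], "twist": 0.1, "jaw": 0.5},
])

```text
time: 25.98
tcp_pos: [0.4844, 0.061, 0.201]
tcp_rot: [0.314, -0.633, 0.634, -0.315]
force: [-0.2, 0.2, 0.2]
grip_width: 0.0431
```

```bash
python3 -c "
from h import *
s,a=st();print(s['joint_torque'].round(3)[6],s['qvel'][6])
save('scene','s8.png')
g=[cv2.cvtColor(cv2.imread('pics/raw_%s.png'%k),cv2.COLOR_BGR2GRAY).astype(np.float32) for k in('s5','s7','s8')]
def sh(a,b,x,y,w,h,n):
    t=a[y:y+h,x:x+w];r=cv2.matchTemplate(b[y-4:y+h+4,x-4:x+w+4],t,cv2.TM_CCOEFF_NORMED)
    j,i=np.unravel_index(r.argmax(),r.shape);i=min(max(i,1),7);j=min(max(j,1),7)
    q=lambda l,c,m:(l-m)/(2*(l-2*c+m))
    print(n,round(i+q(r[j,i-1],r[j,i],r[j,i+1])-4,2),round(j+q(r[j-1,i],r[j,i],r[j+1,i])-4,2),r.max().round(3))
for k in(1,2):
  sh(g[0],g[k],311,186,24,20,'sleeve')
  sh(g[0],g[k],305,184,32,26,'sleeve+')
  sh(g[0],g[k],294,165,17,14,'handle bottom')
  sh(g[0],g[k],305,215,20,20,'bar foot')
"
```

```text
t25.98 tcp [484.4  61.  201. ] ydir [ 0.001 -0.    -1.   ] jawdir -0.649 j7 -1.012 F [-0.18  0.17  0.24] M [-0.002 -0.036 -0.031] w 0.0431
-1.882 1.1313483622403442
sleeve 0.15 -0.63 0.986
sleeve+ -0.03 -0.45 0.979
handle bottom -0.03 -0.18 0.862
bar foot 0.06 0.1 0.995
sleeve 0.2 -0.66 0.952
sleeve+ 0.22 -0.51 0.946
handle bottom 0.17 0.08 0.843
bar foot 0.05 0.1 0.994
```

Call:
arm_command([
  {"dp": [0, 0, 0], "twist": 0, "jaw": 0.62},
  {"dp": [0, 0, 0], "twist": 0, "jaw": 0.68},
  {"dp": [0, 0, 0], "twist": 0, "jaw": 0.75},
  {"dp": [0, 0, 0.3], "twist": 0, "jaw": 1},
  {"dp": [0, 0, 0.3], "twist": 0, "jaw": 1},
  {"dp": [0, 0, 0], "twist": -0.06, "jaw": 1},
  {"dp": [0, 0, 0], "twist": -0.06, "jaw": 1},
  {"dp": [0, 0, 0], "twist": -0.06, "jaw": 1},
])

```text
time: 26.7
tcp_pos: [0.4831, 0.062, 0.2012]
tcp_rot: [-0.254, 0.66, -0.66, 0.253]
force: [-2.8, 2.9, 1.4]
grip_width: 0.0267
```

```bash
python3 -c "
from h import *
s,a=st();print(s['joint_torque'].round(3)[6],s['qvel'][6])"
```

```text
t26.70 tcp [483.1  62.  201.2] ydir [-0.001  0.    -1.   ] jawdir -0.837 j7 -1.192 F [-2.78  2.95  1.36] M [0.509 0.852 0.137] w 0.0267
1.018 -0.6795162662942448
```

Call:
arm_command([
  {"dp": [0, 0, 0], "twist": -0.06, "jaw": 1},
  {"dp": [0, 0, 0], "twist": -0.06, "jaw": 1},
  {"dp": [0, 0, 0], "twist": -0.06, "jaw": 1},
  {"dp": [0, 0, 0], "twist": -0.06, "jaw": 1},
  {"dp": [0, 0, 0], "twist": -0.06, "jaw": 1},
  {"dp": [0, 0, 0], "twist": -0.06, "jaw": 1},
  {"dp": [0, 0, 0], "twist": -0.06, "jaw": 1},
  {"dp": [0, 0, 0], "twist": -0.06, "jaw": 1},
])

```text
time: 27.37
tcp_pos: [0.4834, 0.0616, 0.2011]
tcp_rot: [0.09, -0.701, 0.702, -0.089]
force: [-3.3, 3.3, -1.0]
grip_width: 0.0263
```

```bash
python3 -c "
from h import *
s,a=st();print(s['joint_torque'].round(3)[6],s['qvel'][6])"
```

```text
t27.37 tcp [483.4  61.6 201.1] ydir [-0.001 -0.001 -1.   ] jawdir -1.317 j7 -1.649 F [-3.32  3.29 -0.99] M [-0.325  0.478  0.216] w 0.0263
0.936 -0.6834007679264879
```

Free rotation calibrates the j7 damping at 1.66 N m s, which gives the screw torque cleanly. It sat at 0.137 (stalled), then 0.155, and now 0.201 N m, with the sleeve no longer moving. The jaw now bites and the force rises about 14 N per stroke, so I estimate 47 N. Two more strokes.

Call:
arm_command([
  {"dp": [0, 0, 0], "twist": 0, "jaw": 0.4},
  {"dp": [0, 0, 0], "twist": 0.1, "jaw": 0.4},
  {"dp": [0, 0, 0], "twist": 0.1, "jaw": 0.4},
  {"dp": [0, 0, 0], "twist": 0.1, "jaw": 0.4},
  {"dp": [0, 0, 0], "twist": 0.1, "jaw": 0.4},
  {"dp": [0, 0, 0], "twist": 0.1, "jaw": 0.4},
  {"dp": [0, 0, 0], "twist": 0.1, "jaw": 0.4},
  {"dp": [0, 0, 0], "twist": 0.06, "jaw": 0.5},
])

```text
time: 28.03
tcp_pos: [0.4846, 0.061, 0.2015]
tcp_rot: [0.314, -0.633, 0.633, -0.315]
force: [-0.1, -0.5, 0.4]
grip_width: 0.0431
```

Call:
arm_command([
  {"dp": [0, 0, 0], "twist": 0, "jaw": 0.62},
  {"dp": [0, 0, 0], "twist": 0, "jaw": 0.68},
  {"dp": [0, 0, 0], "twist": 0, "jaw": 0.75},
  {"dp": [0, 0, 0.3], "twist": 0, "jaw": 1},
  {"dp": [0, 0, 0.3], "twist": 0, "jaw": 1},
  {"dp": [0, 0, 0], "twist": -0.06, "jaw": 1},
  {"dp": [0, 0, 0], "twist": -0.06, "jaw": 1},
  {"dp": [0, 0, 0], "twist": -0.06, "jaw": 1},
])

```text
time: 28.7
tcp_pos: [0.4833, 0.062, 0.2018]
tcp_rot: [-0.254, 0.66, -0.66, 0.253]
force: [-4.5, 2.2, 1.1]
grip_width: 0.0264
```

```bash
cat >> h.py <<'E'
def tq():
    s,a=st();print("ext %.3f"%(-1.6635*s['qvel'][6]-s['joint_torque'][6]))
E
python3 -c "
from h import *
tq()"
```

```text
t28.70 tcp [483.3  62.  201.8] ydir [-0.001  0.    -1.   ] jawdir -0.837 j7 -1.191 F [-4.51  2.23  1.12] M [0.564 0.893 0.148] w 0.0264
ext 0.167
```

Call:
arm_command([
  {"dp": [0, 0, 0], "twist": -0.06, "jaw": 1},
  {"dp": [0, 0, 0], "twist": -0.06, "jaw": 1},
  {"dp": [0, 0, 0], "twist": -0.06, "jaw": 1},
  {"dp": [0, 0, 0], "twist": -0.06, "jaw": 1},
  {"dp": [0, 0, 0], "twist": -0.06, "jaw": 1},
  {"dp": [0, 0, 0], "twist": -0.06, "jaw": 1},
  {"dp": [0, 0, 0], "twist": -0.06, "jaw": 1},
  {"dp": [0, 0, 0], "twist": -0.06, "jaw": 1},
])

```text
time: 29.37
tcp_pos: [0.4835, 0.0617, 0.2017]
tcp_rot: [0.09, -0.701, 0.702, -0.09]
force: [-3.2, 2.9, -0.5]
grip_width: 0.026
```

```bash
python3 -c "
from h import *
tq()"
```

```text
t29.37 tcp [483.5  61.7 201.7] ydir [-0.001 -0.001 -1.   ] jawdir -1.316 j7 -1.649 F [-3.2   2.9  -0.48] M [-0.408  0.408  0.251] w 0.0260
ext 0.238
```

Torque is 0.238 N m, about 59 N. One more stroke.

Call:
arm_command([
  {"dp": [0, 0, 0], "twist": 0, "jaw": 0.4},
  {"dp": [0, 0, 0], "twist": 0.1, "jaw": 0.4},
  {"dp": [0, 0, 0], "twist": 0.1, "jaw": 0.4},
  {"dp": [0, 0, 0], "twist": 0.1, "jaw": 0.4},
  {"dp": [0, 0, 0], "twist": 0.1, "jaw": 0.4},
  {"dp": [0, 0, 0], "twist": 0.1, "jaw": 0.4},
  {"dp": [0, 0, 0], "twist": 0.1, "jaw": 0.4},
  {"dp": [0, 0, 0], "twist": 0.06, "jaw": 0.5},
])

```text
time: 30.03
tcp_pos: [0.4847, 0.061, 0.2022]
tcp_rot: [0.315, -0.633, 0.633, -0.315]
force: [0.4, 0.5, -0.6]
grip_width: 0.043
```

Call:
arm_command([
  {"dp": [0, 0, 0], "twist": 0, "jaw": 0.62},
  {"dp": [0, 0, 0], "twist": 0, "jaw": 0.68},
  {"dp": [0, 0, 0], "twist": 0, "jaw": 0.75},
  {"dp": [0, 0, 0.3], "twist": 0, "jaw": 1},
  {"dp": [0, 0, 0.3], "twist": 0, "jaw": 1},
  {"dp": [0, 0, 0], "twist": -0.06, "jaw": 1},
  {"dp": [0, 0, 0], "twist": -0.06, "jaw": 1},
  {"dp": [0, 0, 0], "twist": -0.06, "jaw": 1},
])

```text
time: 30.7
tcp_pos: [0.4833, 0.062, 0.2024]
tcp_rot: [-0.254, 0.66, -0.66, 0.253]
force: [-4.2, 3.5, 1.0]
grip_width: 0.0261
```

Call:
arm_command([
  {"dp": [0, 0, 0], "twist": -0.06, "jaw": 1},
  {"dp": [0, 0, 0], "twist": -0.06, "jaw": 1},
  {"dp": [0, 0, 0], "twist": -0.06, "jaw": 1},
  {"dp": [0, 0, 0], "twist": -0.06, "jaw": 1},
  {"dp": [0, 0, 0], "twist": -0.06, "jaw": 1},
  {"dp": [0, 0, 0], "twist": -0.06, "jaw": 1},
  {"dp": [0, 0, 0], "twist": -0.06, "jaw": 1},
  {"dp": [0, 0, 0], "twist": -0.06, "jaw": 1},
])

```text
time: 31.37
tcp_pos: [0.4835, 0.0617, 0.2023]
tcp_rot: [0.09, -0.701, 0.702, -0.09]
force: [-3.7, 2.1, 0.3]
grip_width: 0.026
```

```bash
python3 -c "
from h import *
tq()"
```

```text
t31.37 tcp [483.5  61.7 202.3] ydir [-0.001 -0.001 -1.   ] jawdir -1.316 j7 -1.648 F [-3.7   2.1   0.31] M [-0.259  0.513  0.329] w 0.0260
ext 0.303
```

Torque is 0.303 N m, about 80 N, which is in the middle of the band. I'll let go and back off.

Call:
arm_command([
  {"dp": [0, 0, 0], "twist": 0, "jaw": 1},
  {"dp": [0, 0, 0], "twist": 0, "jaw": 0.6},
  {"dp": [0, 0, 0], "twist": 0, "jaw": 0.4},
  {"dp": [0, 0, 0], "twist": 0, "jaw": 0.1},
  {"dp": [0, 0, 5], "twist": 0, "jaw": 0},
  {"dp": [0, 0, 20], "twist": 0, "jaw": 0},
  {"dp": [0, 0, 40], "twist": 0, "jaw": 0},
  {"dp": [0, 0, 40], "twist": 0, "jaw": 0},
])

```text
time: 32.03
tcp_pos: [0.4831, 0.0612, 0.3084]
tcp_rot: [-0.092, 0.701, -0.701, 0.09]
force: [2.2, -0.6, 0.6]
grip_width: 0.0857
```

Call:
arm_command([
  {"dp": [0, -35, 10], "twist": 0, "jaw": 0},
  {"dp": [0, -40, 0], "twist": 0, "jaw": 0},
  {"dp": [0, -40, 0], "twist": 0, "jaw": 0},
  {"dp": [0, -40, 0], "twist": 0, "jaw": 0},
  {"dp": [0, 0, 0], "twist": 0, "jaw": 0},
  {"dp": [0, 0, 0], "twist": 0, "jaw": 0},
  {"dp": [0, 0, 0], "twist": 0, "jaw": 0},
  {"dp": [0, 0, 0], "twist": 0, "jaw": 0},
])

```text
time: 32.7
tcp_pos: [0.484, -0.0921, 0.3178]
tcp_rot: [-0.091, 0.701, -0.701, 0.092]
force: [-0.3, 0.0, 0.7]
grip_width: 0.0855
```

```bash
python3 -c "
from h import *
st()
save('scene','s9.png');save('top','t9.png')
im=[cv2.imread('pics/raw_%s.png'%k) for k in('s5','s7','s9','t5','t7','t9')]
f=lambda i:cv2.resize(i,(266,290),interpolation=cv2.INTER_CUBIC)
c=[f(i[130:210,275:345]) if k<3 else f(i[200:275,215:287]) for k,i in enumerate(im)]
cv2.imwrite('pics/z9.png',np.vstack([np.hstack(c[:3]),np.hstack(c[3:])]))
g=[cv2.cvtColor(i,cv2.COLOR_BGR2GRAY).astype(np.float32) for i in im]
def sh(a,b,x,y,w,h,n):
    t=a[y:y+h,x:x+w];r=cv2.matchTemplate(b[y-4:y+h+4,x-4:x+w+4],t,cv2.TM_CCOEFF_NORMED)
    j,i=np.unravel_index(r.argmax(),r.shape);i=min(max(i,1),7);j=min(max(j,1),7)
    q=lambda l,c,m:(l-m)/(2*(l-2*c+m))
    print(n,round(i+q(r[j,i-1],r[j,i],r[j,i+1])-4,2),round(j+q(r[j-1,i],r[j,i],r[j+1,i])-4,2),r.max().round(3))
for k in(1,2):
  sh(g[3],g[3+k],246,243,13,13,'top handle')
  sh(g[0],g[k],294,138,17,14,'scene handle top')
  sh(g[0],g[k],311,186,24,20,'sleeve')
"
```

```text
t32.70 tcp [484.  -92.1 317.8] ydir [ 0.  0. -1.] jawdir -1.311 j7 -1.258 F [-0.3   0.01  0.69] M [ 0.007 -0.001 -0.028] w 0.0855
top handle 0.27 0.53 0.958
scene handle top -0.29 -0.22 0.989
sleeve 0.15 -0.63 0.986
top handle -0.08 -0.28 0.979
scene handle top 0.13 0.22 0.992
sleeve 0.13 -0.59 0.987
```

View pics/z9.png

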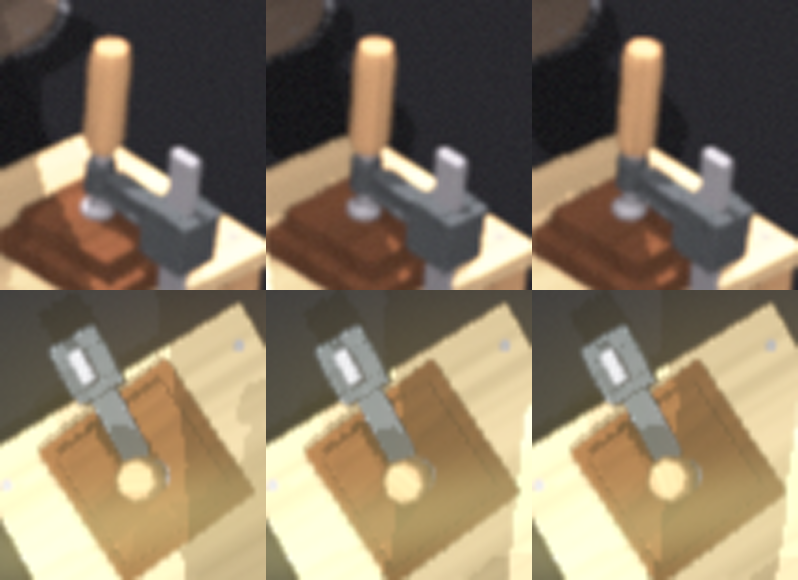

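The handle now leans further towards the bar than after the slide, so the jaw is firmly cocked. The sleeve has not moved any further, and the plinth and foot look unchanged. I'm handing in.

```bash
python3 -c "
from h import *
print(bot.finish_job())"
```

```text
the job is handed in; nothing more can be done
None
```

The plinth is clamped down on the board and I handed the job in at about 33 s of the 53 s allowed. No verdict was reported.

- **Slide:** I pushed the sleeve down with the fingers on either side of the bar. The jaw stopped dead at 24 N on the wrist, well under the 45 N limit, and the handle leaned towards the bar, so the jaw had cocked.
- **First tightening did not build force:** I turned about 3.9 rad in one go, but torque stayed near 0.14 N m and the sleeve had crept about 2 mm up the bar. My grip was holding the handle upright, which stopped the jaw biting fully.
- **Second tightening worked:** I re-gripped and used shorter strokes. After the first, of about 1 rad, torque was still only about 0.15 N m. The next four, of about 0.66 rad each with the pads kept close to straight across the clamp, took it from about 0.155 to 0.201, 0.238 and 0.303 N m. By the given rule that is about 80 N under the foot.
- **Total turn:** the handle turned about 7.5 rad in all, well over the half turn asked for. I judged the tightness by torque because of the creep.

**Last checks:**
- The handle leans slightly further towards the bar than after the slide.
- The sleeve is where it was before the last strokes.
- By eye, the plinth lies where it did.
- The gripper is open and clear, with the wrist force at zero.

**Not measured directly:** foot force and jaw tilt are inferred from the torque and the pictures. I saw no contact with the can, deck box or paint pot, but I did not measure their positions again at the end.

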